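# Open the funnel's slide gate to its second stop

### The arm

A 6-joint arm with a two-finger parallel gripper is mounted at the origin on the work surface. World frame = base frame: x ahead of the robot, y to its left, z up, the work surface at z = 0. Lengths are in m, angles in rad, forces in N, time in s.
With the tool pointing down it reaches from about 0.35 to 0.925 m from the base axis. Payload 6.4 kg.
Tool frame: the origin (TCP) lies midway between the tips of the shut fingers; the grasp point (between the pads) lies 19 mm behind it; z points along the fingers, y is the line along which they close (so a half turn about z gives the same grasp; the last joint's range is limited). The gripper opens to 85 mm and grips with 20 to 120 N. Pads are 22 mm wide; open, the fingers measure 114 mm over their backs; the gripper's body (76 mm by 85 mm) begins 54 mm behind the grasp point. The pads swing forward as they close: fully open they stand 13 mm farther back than shut.
Start: joints at [-0.174, 0.245, 1.558, -0, 1.339, -0.174], TCP at [0.65, 0, 0.231] pointing down, gripper open.
Joint ranges: [-3.13, 3.13], [-1.02, 2.26], [0.13, 2.54], [-0.95, 4.09], [0.21, 2.88], [-2.74, 2.74]. Speed limits (rad/s): [2.57, 2.57, 3.14, 3.14, 3.14, 3.14].

### API

Orientations are given as a unit quaternion [x, y, z, w].
In Python, from bench import env, cams, find_in, cut_out gives the robot as it stands.
- The arm moves only by the tool arm_command, never from a script. Its argument "series" is a list of rows, each an object with "dp": the shift along the tool's x, y, z in m, a list of three; "turn": the turn, a rotation vector about the tool's x, y, z in degrees, a list of three; "gripper": the opening, from 0 (shut) to 1 (fully open). In form: [{"dp": [tx, ty, tz], "turn": [ax, ay, az], "gripper": gripper}, ...]. A call has 1 to 8 rows; each row is the pose to reach, as a shift and turn from the pose commanded when the call began, along the tool's axes at that moment; what a row does not reach only later rows make up. A row lasts 1/8 s, in which the tool goes at most 62.5 mm and 10.7 degrees, less where a joint would pass 70% of its speed; a pose out of reach is approached as far as the arm can. A call with a gripper value outside its range is refused whole. The fingers move at their own pace and stop on an object; "force" is the grip in N (left out, the last holds). Time passes only in rows, so rows that repeat a pose let the fingers close. It gives the time, the measured TCP pose, the force, the opening and the grip force at its end, in the units of the state.
- env.state(): the state, without advancing time (a new reading comes with each control period).
- cams.grab_frame(name): name is "scene" or "side" or "wrist"; returns (picture, depth): 384x512x3 uint8, red, green, blue; 384x512 float32, m along the optical axis (not along the pixel's ray), 0 where there is no reading.
- cams.get_calibration(name): a dict with "mtx" (3x3 intrinsics, pixels), "distortion" ([k1, k2, p1, p2, k3] as OpenCV has them; the pictures are not rectified), "R" (3x3) and "t" (3): a world point X has camera coordinates R X + t. Camera axes: x right, y down, z forward; pixel columns grow to the right and rows downward; lengths in m; the calibration is good to about 2 mm. A picture is of the moment at which its call begins: read the wrist's pose just before it. get_calibration takes no time and is no camera call; for the wrist camera it gives the pose at the moment of the call.
- env.close_job(): hands the job in; it is judged then, once.
Trained networks look in the newest picture that a camera, given by its name, has taken for a name from the list of things; names that differ only in an ending like _2 or _b are one class to them, and where a whole thing is asked for, a point or a joint stands for the part that bears it (a point fixed in the world has none). Each returns a list of dicts, best first, with "conf" (0 to 1); they miss things now and then, are a little off and sometimes report something else, mostly with a low value. They report only what shows in the picture. A call takes as long as a camera call.
- find_in(camera, thing): "xy" ([column, row] in pixels, amid what is visible of it).
- cut_out(camera, thing): "region" (384x512 bool, what is visible of it) and "xy" ([column, row] in pixels, amid what is visible of it).
The state is a dict: "t": time; "joint_pos": joint angles; "dq": joint speeds; "effort": joint torques, N m; "ee_pos": TCP position; "ee_rot": TCP orientation; "force": force on the tool from outside, world axes, zero at the start; "wrist_torque": the same for the moment, N m; "finger_gap": opening from 0.0 (shut) to 1.0 (fully open); "grasp_force": force on a finger pad.
Only numpy, scipy, OpenCV 4.12 (cv2) and the standard library are available. Lean on these libraries where they do the work, as an engineer would, in place of code of your own. Each camera call takes 0.05 s, during which the arm holds its last target. There are 200 camera calls.

### The job

The slide gate under the tin funnel is shut and a broken angel wing lies across its slot. With the fingertips only, first push the wing off the slot towards the back of the ledge (the side away from the robot), leaving it lying flat on the ledge and never picking it up, while the gate is still shut; then push the gate's upright tab towards the funnel, past the half-open notch, right to its second stop, and back away from it. Leave the funnel and all the other pieces standing where they are.

Things in the scene. Friction and masses are not known exactly. Their poses are not given: they have to be found in the camera images.
- ledge: Fixed lime-plastered slab on two brick piers, 270 (its x) x 620 (its y) mm, top face 140 mm above the table. Origin on the table under its middle; its +x side is the back, away from the robot. Its place and yaw (up to about 0.25 rad) vary.
- valve: Fixed tin slot plate of the slide gate, flush with the ledge top. Origin on the funnel's axis, at the level of the ledge top. Its z is up, its +x points to the back of the ledge (across the slot), and the slot runs along its +y, away from the funnel, on the line x = 0. A fixed steel stop block (44 mm in x, 12 mm in y, 22 mm high, centred at y = 82 mm) closes the slot's funnel end. The valve may be turned up to 0.2 rad on the ledge.
- gate (a joint): Slide of the gate with its tab, in m: 0 = shut (tab centre at valve y = 170 mm); grows along the valve's -y, towards the funnel. A spring makes it settle at 0, in a first notch at 0.035 (half open, within 4 mm) and at the second, last stop at 0.070 (fully open, tab at y = 100 mm, hard end). The humps near 0.0175 and 0.0525 take about 5 N; past one, the tab snaps on to the next notch.
- gate_tab (a point): Upright flat brass tab of the gate, round-topped, standing out of the slot: 24 mm wide across the slot, 8 mm thick along it, 32 mm high above the ledge. The point is the middle of the tab, 16 mm above the ledge top. It is pushed on its broad face that looks away from the funnel; 35 mm behind that face are free of other things.
- wing_root (a point): Middle of the wing's blunt broken end, a flat upright face 36 mm wide and 14 mm high; the point is 7 mm above the ledge. At first it lies on the robot's side of the slot and the wing reaches across the slot between the tab and the stop block, so that the gate cannot open.
- wing_center (a point): Centre of the broken terracotta angel wing, lying flat and loose on the ledge: 100 mm long, 36 to 40 mm wide, 9 to 14 mm thick, about 70 g. The point is half-way up (7 mm above the ledge). Its x points from the broken end to the feather tips, its z up.
- wing_tip (a point): Feather-tip end of the wing, 100 mm from the broken end along the wing's x, 7 mm above the ledge.
- funnel: Loose dented tin funnel standing in the hole of the ledge by its flange: rim 120 mm across at 62 mm above the ledge, flange 54 mm across. Origin on its axis at the ledge top.
- musician: Loose cracked clay skeleton musician with a guitar and hat, standing on the ledge, foot 56 mm across, 116 mm high; origin under its foot.
- pestle: Loose white ceramic pestle standing on its thick end on the ledge, 40 mm across, 108 mm high; origin under its foot.
- pencil: Loose stubby flat red wooden pencil lying on the ledge, 70 x 13 x 8 mm; origin at its underside.
- bowl: Loose terracotta bowl on the ledge, 72 mm across, 35 mm high; origin under its foot.
- jar: Loose small jar with a lid on the ledge, 44 mm across, 62 mm high; origin under its foot.
- crock: Loose clay crock on the table under the funnel hole, 104 mm across, 82 mm high; origin under its foot.
- wing: Same broken wing; this origin is under its centre, at the ledge top; axes as at wing_center.

How it is judged:
By the outcome, as a careful person would: the job done as asked, in the order asked, and still so for the second after the job is handed in, with the robot touching nothing.
It also fails if it takes over 45 s, if anything falls off the work surface, if the arm or the gripper's body presses on something with over 40 N, if the wrist force passes 120 N, or if a joint passes its speed limit or range.

## Working session

There is one attempt and no reset: what is moved stays moved. The work goes in short steps, Python scripts to look and compute and a tool call to move; the robot and the scene stay as the last step left them, time stands still between calls to the robot, and variables do not carry over. Pictures are saved under pics/ and viewed, at most 10 in all, crops included, and the job is handed in when it is done.

Besides the shell and the picture viewer there is one more tool, called after "Emit:" in YAML: its name, and indented under it one key for each argument. arm_command: Moves the arm, as the interface text tells. Its arguments: {"type":"object","properties":{"series":{"type":"array","items":{"type":"object","properties":{"dp":{"type":"array","items":{"type":"number"}},"turn":{"type":"array","items":{"type":"number"}},"gripper":{"type":"number"}}}},"force":{"type":"number"}},"required":["series"]}

```bash
mkdir -p pics; cat > h.py <<'E'
import numpy as np, cv2
from bench import env, cams, find_in, cut_out
def pt(cal,xy,d=None,z=None):
    u=cv2.undistortPoints(np.array([[xy]],float),np.array(cal['mtx']),np.array(cal['distortion'])).ravel()
    R=np.array(cal['R']);t=np.array(cal['t']);r=np.array([u[0],u[1],1.])
    c=-R.T@t; w=R.T@r
    s=d if d is not None else (z-c[2])/w[2]
    return c+s*w
def cloud(cal,reg,dep):
    v,u=np.nonzero(reg&(dep>0))
    un=cv2.undistortPoints(np.stack([u,v],1)[:,None].astype(float),np.array(cal['mtx']),np.array(cal['distortion']))[:,0]
    d=dep[v,u][:,None]; P=np.hstack([un*d,d])
    return (P-np.array(cal['t']))@np.array(cal['R'])
E
python3 - <<'E'
from h import *
np.set_printoptions(precision=4,suppress=True)
ims=[]
for n in ['scene','side']:
    cal=cams.get_calibration(n);im,d=cams.grab_frame(n);ims.append(im)
    print(n,-np.array(cal['R']).T@np.array(cal['t']))
    for th in ['wing','gate_tab','funnel','valve','musician','pestle','pencil','bowl','jar','ledge']:
        r=cut_out(n,th)
        if r:
            P=cloud(cal,r[0]['region'],d)
            print(th,r[0]['conf'],r[0]['xy'],len(P),np.median(P,0) if len(P) else '',np.percentile(P,[2,98],0).ravel() if len(P) else '')
cv2.imwrite('pics/a.png',ims[0][...,::-1]);cv2.imwrite('pics/b.png',ims[1][...,::-1])
print(env.state()['ee_rot'],env.state()['t'])
E
```

```text
scene [ 1.1556 -0.2132  0.5496]
wing 0.95 [252.6, 187.8] 585 [0.5715 0.0374 0.1518] [0.5197 0.0167 0.1406 0.6151 0.0597 0.1567]
funnel 0.7 [102.2, 189.9] 593 [ 0.503  -0.2495  0.1897] [ 0.0821 -0.3068  0.0005  0.5129 -0.2343  0.204 ]
valve 0.91 [231.8, 188.2] 792 [ 0.5597 -0.0073  0.1417] [ 0.5282 -0.052   0.14    0.5787  0.1252  0.1632]
musician 0.91 [359.7, 175.2] 1154 [0.6818 0.2217 0.1898] [0.6308 0.1991 0.1403 0.7043 0.2668 0.2574]
pestle 0.75 [112.0, 230.7] 943 [ 0.6433 -0.252   0.1854] [ 0.6317 -0.2677  0.1463  0.6522 -0.2368  0.2482]
pencil 0.65 [330.9, 165.3] 81 [0.5515 0.2381 0.1479] [0.5241 0.2304 0.1419 0.5709 0.2482 0.1502]
bowl 0.69 [194.3, 232.0] 1108 [ 0.6677 -0.1212  0.1646] [ 0.6489 -0.1537  0.1448  0.7143 -0.0907  0.1761]
jar 0.87 [103.5, 191.0] 572 [ 0.504  -0.2494  0.1913] [ 0.3101 -0.2769  0.0597  0.5803 -0.2345  0.2251]
ledge 0.93 [233.1, 233.4] 27974 [ 0.6981 -0.0494  0.1401] [ 0.4872 -0.3042  0.0149  0.7596  0.293   0.142 ]
side [0.5182 0.655  0.5597]
wing 0.68 [267.9, 176.4] 632 [0.5618 0.0488 0.1525] [0.5183 0.018  0.1413 0.6082 0.0629 0.1571]
gate_tab 0.47
[... 249 characters left out ...]
[ 0.5257 -0.0518  0.1396  0.5744  0.1275  0.1705]
musician 0.72 [184.2, 217.0] 2050 [0.6718 0.2351 0.1977] [0.6515 0.2043 0.1433 0.6995 0.2541 0.2567]
pestle 0.71 [249.3, 83.6] 106 [ 0.633  -0.2429  0.2182] [ 0.6147 -0.2488  0.1511  0.6489 -0.234   0.243 ]
pencil 0.6 [275.0, 253.3] 394 [0.537  0.2422 0.1487] [0.5081 0.228  0.1421 0.5691 0.2521 0.1509]
bowl 0.83 [222.9, 128.6] 540 [ 0.6791 -0.1305  0.1653] [ 0.6478 -0.152   0.1427  0.7089 -0.087   0.1756]
jar 0.68 [306.0, 99.4] 481 [ 0.4886 -0.2384  0.1764] [ 0.4673 -0.7754  0.0029  0.5089 -0.2301  0.2035]
ledge 0.72 [230.6, 260.2] 30390 [0.615  0.2598 0.1405] [ 0.4778 -0.1854  0.0134  0.7505  0.3236  0.1427]
[0.7071 0.7071 0.     0.    ] 1.1
```

View pics/a.png

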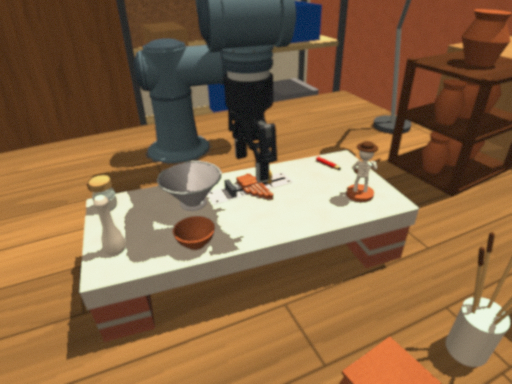

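View pics/b.png

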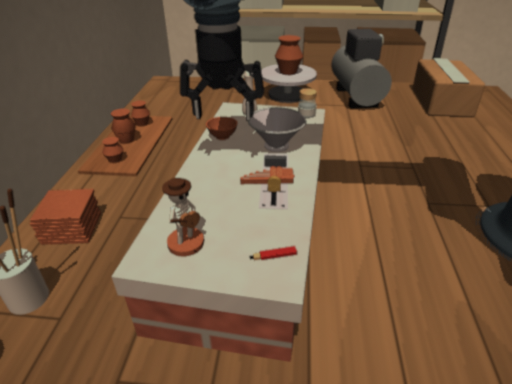

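The scene shows the wing at about (253,187) across the slot, next to the stop block at (231,188). The side view shows the tab at (272,184), the funnel at (278,125) and the pencil at (275,253). Next is a look from the wrist camera.

Emit:
arm_command:
  series:
    - {"dp": [0.03, -0.05, -0.06], "turn": [0, 0, 0], "gripper": 0}
    - {"dp": [0.05, -0.1, -0.1], "turn": [0, 0, 0], "gripper": 0}
    - {"dp": [0.05, -0.15, -0.12], "turn": [0, 0, 0], "gripper": 0}
    - {"dp": [0.05, -0.15, -0.12], "turn": [0, 0, 0], "gripper": 0}
    - {"dp": [0.05, -0.15, -0.12], "turn": [0, 0, 0], "gripper": 0}

```text
t: 1.72
ee_pos: [0.5, 0.05, 0.3518]
ee_rot: [0.707, 0.707, 0.001, 0.001]
force: [0.3, -1.0, 0.4]
finger_gap: -0.005
grasp_force: 0.0
```

```bash
cat > w.py <<'E'
from h import *
import sys
np.set_printoptions(precision=4,suppress=True)
n='wrist'
s=env.state();print(s['t'],s['ee_pos'],s['ee_rot'],s['finger_gap'])
cal=cams.get_calibration(n);im,d=cams.grab_frame(n)
print(-np.array(cal['R']).T@np.array(cal['t']))
for th in ['wing','gate_tab','funnel','valve','ledge']:
    r=cut_out(n,th)
    if r:
        P=cloud(cal,r[0]['region'],d)
        print(th,r[0]['conf'],r[0]['xy'],len(P),np.median(P,0),np.percentile(P,[2,98],0).ravel())
        if th=='wing':
            (c,sz,a)=cv2.minAreaRect(P[P[:,2]>.146][:,:2].astype(np.float32)*1000);print(cv2.boxPoints((c,sz,a)),c)
        if th=='valve':
            Q=P[P[:,2]<.15];(c,sz,a)=cv2.minAreaRect(Q[:,:2].astype(np.float32)*1000);print(cv2.boxPoints((c,sz,a)),c)
for th in ['wing_root','wing_tip','gate_tab','wing_center']:
    r=find_in(n,th)
    if r: print(th,r[0]['conf'],r[0]['xy'],pt(cal,r[0]['xy'],z=.147 if 'wing' in th else .156))
cv2.imwrite('pics/%s.png'%sys.argv[1],im[...,::-1])
np.savez('w_%s.npz'%sys.argv[1],im=im,d=d,**{k:np.array(v) for k,v in cal.items()})
E
python3 w.py c
```

```text
1.725 [0.5    0.05   0.3518] [0.7071 0.7071 0.0006 0.0007] -0.005330616373647071
[0.4993 0.1188 0.4934]
wing 0.56 [312.3, 171.5] 3155 [0.5582 0.0423 0.1523] [0.5176 0.0191 0.1403 0.6077 0.0608 0.1555]
[[512.8368  54.1638]
 [516.4723  13.9231]
 [616.7778  22.9851]
 [613.1423  63.2258]] (564.8073120117188, 38.57443618774414)
funnel 0.77 [323.9, 276.7] 1823 [ 0.5703 -0.0603  0.1873] [ 0.5023 -0.1186  0.1409  0.6082 -0.0297  0.2039]
valve 0.65 [302.0, 142.9] 6444 [0.5506 0.0681 0.1398] [ 0.5262 -0.0512  0.1381  0.5756  0.1278  0.1687]
[[522.4913 129.6429]
 [529.6744 -57.2881]
 [581.8092 -55.2847]
 [574.6261 131.6463]] (552.1502685546875, 37.17909240722656)
ledge 0.61 [384.5, 119.0] 62263 [0.6357 0.0924 0.1391] [ 0.48   -0.0978  0.1375  0.7387  0.1964  0.1407]
wing_root 0.75 [309.7, 170.1] [0.5577 0.0424 0.147 ]
wing_tip 0.78 [309.8, 169.3] [0.5578 0.0433 0.147 ]
gate_tab 0.69 [301.6, 131.7] [0.5466 0.0825 0.156 ]
wing_center 0.86 [307.4, 169.7] [0.5553 0.0429 0.147 ]
```

View pics/c.png

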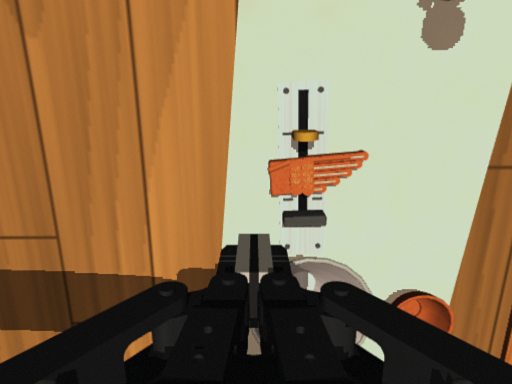

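The wrist view shows the wing root face at (269,179), the tip at (367,155), the tab at (304,135), the stop block at (303,217) and the funnel below that. The wing's yaw is about +5° and the valve's about +2°. I'll come down in front of the root, turned to match the wing.

Emit:
arm_command:
  series:
    - {"dp": [-0.016, -0.027, 0.05], "turn": [0, 0, -5], "gripper": 0}
    - {"dp": [-0.016, -0.027, 0.1], "turn": [0, 0, -5], "gripper": 0}
    - {"dp": [-0.016, -0.027, 0.15], "turn": [0, 0, -5], "gripper": 0}
    - {"dp": [-0.016, -0.027, 0.19], "turn": [0, 0, -5], "gripper": 0}
    - {"dp": [-0.016, -0.027, 0.206], "turn": [0, 0, -5], "gripper": 0}
    - {"dp": [-0.016, -0.027, 0.206], "turn": [0, 0, -5], "gripper": 0}

```text
t: 2.98
ee_pos: [0.4729, 0.034, 0.145]
ee_rot: [0.676, 0.737, -0.0, -0.001]
force: [0.5, 0.3, 0.6]
finger_gap: -0.001
grasp_force: 0.0
```

```bash
python3 w.py d
```

```text
2.975 [0.4729 0.034  0.145 ] [ 0.6756  0.7373 -0.0003 -0.0005] -0.0006167137387682075
[0.4666 0.1025 0.2866]
wing 0.78 [432.3, 257.8] 13139 [0.5472 0.0414 0.153 ] [0.5158 0.0204 0.1422 0.5826 0.0583 0.1553]
[[512.4432  54.1094]
 [515.8412  13.6556]
 [589.0802  19.8073]
 [585.6823  60.2611]] (550.76171875, 36.95832443237305)
gate_tab 0.59 [463.4, 174.4] 2597 [0.5445 0.0807 0.1664] [0.5377 0.0755 0.145  0.5582 0.0838 0.1716]
funnel 0.48 [464.3, 172.8] 2725 [0.5446 0.0806 0.1662] [0.5376 0.0753 0.1429 0.5595 0.0838 0.1716]
valve 0.95 [447.8, 137.7] 22668 [0.5461 0.0917 0.1398] [ 0.525  -0.0007  0.1384  0.5738  0.1278  0.1706]
[[522.2877 129.1322]
 [527.2814 -15.7651]
 [584.1448 -13.8055]
 [579.1511 131.0918]] (553.2162475585938, 57.66334915161133)
ledge 0.63 [344.2, 128.0] 39343 [0.5051 0.0905 0.139 ] [ 0.475  -0.0077  0.1257  0.597   0.1405  0.1404]
wing_root 0.84 [430.3, 258.0] [0.5505 0.039  0.147 ]
wing_tip 0.81 [430.9, 256.5] [0.5506 0.0398 0.147 ]
gate_tab 0.98 [464.9, 172.3] [0.5501 0.08   0.156 ]
wing_center 0.87 [429.3, 257.4] [0.55   0.0393 0.147 ]
```

View pics/d.png

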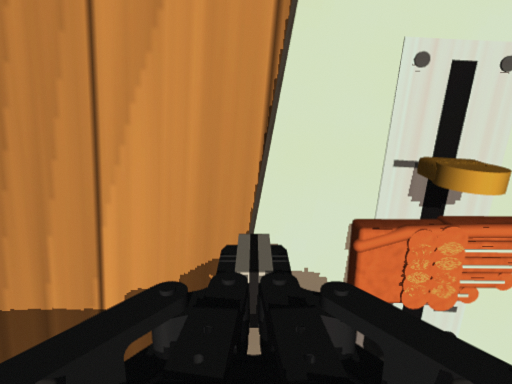

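The fingertips are at (254,258), in line with the middle of the wing root face (rows 220 to 305). Now I'll push along tool +y.

Emit:
arm_command:
  series:
    - {"dp": [0, 0.012, 0], "turn": [0, 0, 0], "gripper": 0}
    - {"dp": [0, 0.022, 0], "turn": [0, 0, 0], "gripper": 0}
    - {"dp": [0, 0.03, 0], "turn": [0, 0, 0], "gripper": 0}
    - {"dp": [0, 0.038, 0], "turn": [0, 0, 0], "gripper": 0}
    - {"dp": [0, 0.046, 0], "turn": [0, 0, 0], "gripper": 0}
    - {"dp": [0, 0.054, 0], "turn": [0, 0, 0], "gripper": 0}
    - {"dp": [0, 0.062, 0], "turn": [0, 0, 0], "gripper": 0}
    - {"dp": [0, 0.07, 0], "turn": [0, 0, 0], "gripper": 0}

```text
t: 4.47
ee_pos: [0.5432, 0.0401, 0.1452]
ee_rot: [0.676, 0.737, -0.0, -0.0]
force: [0.4, 0.7, -0.1]
finger_gap: -0.002
grasp_force: 0.2
```

```bash
python3 w.py e
```

```text
4.475 [0.5432 0.0401 0.1452] [ 0.6756  0.7373 -0.     -0.    ] -0.001741714493786958
[0.5367 0.1086 0.2868]
gate_tab 0.85 [279.2, 174.8] 2114 [0.5492 0.0815 0.1679] [0.5385 0.0756 0.1463 0.5606 0.0836 0.1717]
valve 0.91 [277.2, 132.2] 22457 [0.5477 0.0934 0.1397] [0.5256 0.0433 0.1383 0.5732 0.1281 0.1703]
[[523.119  128.8542]
 [527.1891  -4.5562]
 [577.7328  -3.0142]
 [573.6627 130.3963]] (550.4259033203125, 62.92002868652344)
ledge 0.57 [353.1, 130.1] 83285 [0.5785 0.0954 0.139 ] [0.4763 0.0025 0.1377 0.6624 0.1448 0.1403]
wing_root 0.95 [390.7, 248.2] [0.6028 0.0481 0.147 ]
wing_tip 0.59 [388.5, 246.8] [0.6017 0.0487 0.147 ]
gate_tab 0.6 [279.3, 172.9] [0.5494 0.0797 0.156 ]
wing_center 0.59 [387.7, 247.6] [0.6014 0.0483 0.147 ]
```

View pics/e.png

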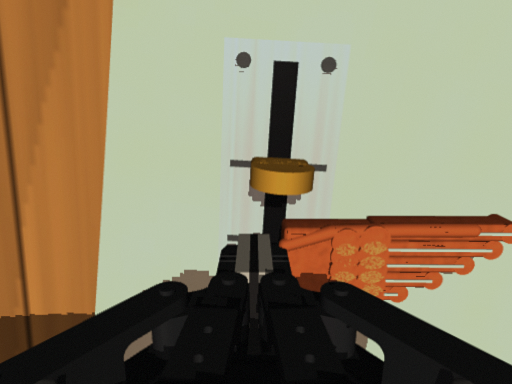

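The wing is moving straight. Its root is at about (282,248) against the fingertips, and the tab at (280,178) hasn't moved. I'll push another 42 mm and then back off and up.

Emit:
arm_command:
  series:
    - {"dp": [0, 0.008, 0], "turn": [0, 0, 0], "gripper": 0}
    - {"dp": [0, 0.016, 0], "turn": [0, 0, 0], "gripper": 0}
    - {"dp": [0, 0.024, 0], "turn": [0, 0, 0], "gripper": 0}
    - {"dp": [0, 0.032, 0], "turn": [0, 0, 0], "gripper": 0}
    - {"dp": [0, 0.04, 0], "turn": [0, 0, 0], "gripper": 0}
    - {"dp": [0, 0.044, 0], "turn": [0, 0, 0], "gripper": 0}
    - {"dp": [0, 0.044, 0], "turn": [0, 0, 0], "gripper": 0}
    - {"dp": [0, 0.03, 0], "turn": [0, 0, 0], "gripper": 0}

```text
t: 5.98
ee_pos: [0.5725, 0.0427, 0.1453]
ee_rot: [0.676, 0.737, 0.0, 0.0]
force: [-0.7, 0.5, 0.4]
finger_gap: 0.001
grasp_force: 0.0
```

Emit:
arm_command:
  series:
    - {"dp": [0, -0.01, -0.02], "turn": [0, 0, 3], "gripper": 0}
    - {"dp": [0, -0.02, -0.07], "turn": [0, 0, 3], "gripper": 0}
    - {"dp": [0.03, -0.02, -0.12], "turn": [0, 0, 3], "gripper": 0}
    - {"dp": [0.08, -0.02, -0.12], "turn": [0, 0, 3], "gripper": 0}
    - {"dp": [0.08, -0.02, -0.12], "turn": [0, 0, 3], "gripper": 0}

```text
t: 6.6
ee_pos: [0.5445, 0.1229, 0.266]
ee_rot: [0.693, 0.721, 0.001, 0.0]
force: [-0.4, 0.8, 0.0]
finger_gap: -0.003
grasp_force: 0.0
```

```bash
python3 w.py f
```

```text
6.6 [0.5445 0.1229 0.266 ] [0.6933 0.7207 0.0005 0.0003] -0.0031566156978854874
[0.5412 0.1916 0.4076]
wing 0.81 [377.8, 266.1] 3673 [0.6484 0.056  0.1512] [0.5995 0.0347 0.1419 0.6925 0.0681 0.1551]
[[596.5919  61.4807]
 [599.9161  22.6438]
 [700.7599  31.2754]
 [697.4357  70.1123]] (648.6759033203125, 46.378047943115234)
gate_tab 0.71 [265.0, 233.6] 122 [0.5568 0.0833 0.1491] [0.5408 0.0816 0.1443 0.5616 0.0839 0.1669]
valve 0.74 [256.7, 208.5] 4306 [0.5497 0.101  0.1398] [ 0.5252 -0.0348  0.1384  0.5736  0.1286  0.1613]
[[522.2379 128.184 ]
 [532.1456 -43.3252]
 [583.3334 -40.3681]
 [573.4257 131.1411]] (552.78564453125, 43.90795135498047)
ledge 0.79 [346.5, 145.0] 77149 [0.6135 0.1552 0.139 ] [0.4851 0.0156 0.1376 0.7384 0.2513 0.1405]
wing_root 0.87 [377.5, 269.7] [0.6508 0.053  0.147 ]
wing_tip 0.79 [375.8, 269.5] [0.6494 0.0531 0.147 ]
gate_tab 0.73 [346.8, 146.3] [0.6112 0.1566 0.156 ]
wing_center 0.57 [372.0, 271.3] [0.6464 0.0513 0.147 ]
```

View pics/f.png

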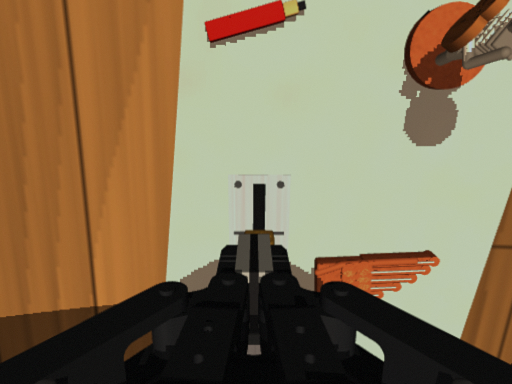

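The wing lies flat and clear of the slot: its root is at (316,275), x≈0.598, and its tip at (437,258). The gate is still shut, with the tab at (260,236), y≈0.08. Now I'll come down behind the tab.

Emit:
arm_command:
  series:
    - {"dp": [-0.013, 0.004, 0.04], "turn": [0, 0, 0], "gripper": 0}
    - {"dp": [-0.013, 0.004, 0.08], "turn": [0, 0, 0], "gripper": 0}
    - {"dp": [-0.013, 0.004, 0.105], "turn": [0, 0, 0], "gripper": 0}
    - {"dp": [-0.013, 0.004, 0.116], "turn": [0, 0, 0], "gripper": 0}
    - {"dp": [-0.013, 0.004, 0.116], "turn": [0, 0, 0], "gripper": 0}

```text
t: 7.72
ee_pos: [0.5501, 0.1077, 0.1491]
ee_rot: [0.695, 0.719, -0.0, -0.0]
force: [-0.0, 0.1, 0.4]
finger_gap: 0.003
grasp_force: 0.0
```

```bash
python3 - <<'E'
from h import *
im,d=cams.grab_frame('side');cv2.imwrite('pics/g.png',cv2.resize(im[100:260,180:380],None,fx=3,fy=3)[...,::-1]);print(env.state()['ee_pos'])
E
```

```text
[0.55076063 0.1077828  0.15010188]
```

View pics/g.png

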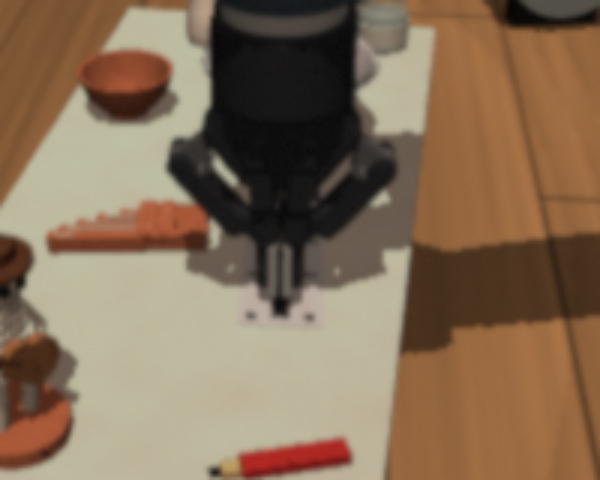

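The fingertips stand in the slot behind the tab, at (280,295) in the crop, and clear of the wing at (130,228). Pushing the tab now.

Emit:
arm_command:
  series:
    - {"dp": [-0.01, -0.002, 0], "turn": [0, 0, 0], "gripper": 0}
    - {"dp": [-0.019, -0.002, 0], "turn": [0, 0, 0], "gripper": 0}
    - {"dp": [-0.028, -0.002, 0], "turn": [0, 0, 0], "gripper": 0}
    - {"dp": [-0.037, -0.002, 0], "turn": [0, 0, 0], "gripper": 0}
    - {"dp": [-0.046, -0.002, 0], "turn": [0, 0, 0], "gripper": 0}
    - {"dp": [-0.055, -0.002, 0], "turn": [0, 0, 0], "gripper": 0}
    - {"dp": [-0.064, -0.002, 0], "turn": [0, 0, 0], "gripper": 0}
    - {"dp": [-0.073, -0.002, 0], "turn": [0, 0, 0], "gripper": 0}

```text
t: 8.78
ee_pos: [0.5507, 0.0339, 0.1492]
ee_rot: [0.695, 0.719, -0.0, 0.0]
force: [0.1, 0.5, -0.8]
finger_gap: 0.003
grasp_force: 0.0
```

Emit:
arm_command:
  series:
    - {"dp": [-0.005, 0, 0], "turn": [0, 0, 0], "gripper": 0}
    - {"dp": [-0.008, 0, 0], "turn": [0, 0, 0], "gripper": 0}

```text
t: 9.02
ee_pos: [0.551, 0.0261, 0.1493]
ee_rot: [0.695, 0.719, -0.0, 0.0]
force: [-0.3, -0.2, 0.5]
finger_gap: 0.004
grasp_force: 0.0
```

Emit:
arm_command:
  series:
    - {"dp": [-0.002, 0, 0], "turn": [0, 0, 0], "gripper": 0}
    - {"dp": [-0.003, 0, 0], "turn": [0, 0, 0], "gripper": 0}
    - {"dp": [-0.003, 0, 0], "turn": [0, 0, 0], "gripper": 0}

```text
t: 9.4
ee_pos: [0.551, 0.0251, 0.1493]
ee_rot: [0.695, 0.719, 0.001, -0.001]
force: [-0.2, 6.4, 0.7]
finger_gap: -0.001
grasp_force: 2.8
```

Emit:
arm_command:
  series:
    - {"dp": [0.02, 0, 0], "turn": [0, 0, 0], "gripper": 0}
    - {"dp": [0.04, 0, 0], "turn": [0, 0, 0], "gripper": 0}
    - {"dp": [0.06, 0, -0.03], "turn": [0, 0, 0], "gripper": 0}
    - {"dp": [0.09, 0, -0.08], "turn": [0, 0, 0], "gripper": 0}
    - {"dp": [0.09, -0.04, -0.13], "turn": [0, 0, 0], "gripper": 0}
    - {"dp": [0.09, -0.08, -0.16], "turn": [0, 0, 0], "gripper": 0}
    - {"dp": [0.09, -0.08, -0.16], "turn": [0, 0, 0], "gripper": 0}

```text
t: 10.28
ee_pos: [0.4678, 0.1122, 0.3131]
ee_rot: [0.694, 0.72, 0.003, 0.003]
force: [1.1, -0.7, -0.6]
finger_gap: 0.004
grasp_force: 0.0
```

```bash
python3 w.py i; python3 - <<'E'
from h import *
np.set_printoptions(precision=4,suppress=True)
n='side';cal=cams.get_calibration(n);im,d=cams.grab_frame(n)
for th in ['wing','gate_tab','funnel','musician','bowl','pencil']:
    r=cut_out(n,th)
    if r:
        P=cloud(cal,r[0]['region'],d);print(th,r[0]['conf'],np.median(P,0),np.percentile(P,[2,98],0).ravel())
a=cv2.resize(im[100:260,180:380],(400,320));b=cv2.resize(cv2.imread('pics/i.png')[...,::-1],(400,320))
cv2.imwrite('pics/j.png',np.hstack([a,b])[...,::-1])
E
```

```text
10.275 [0.4678 0.1122 0.3131] [0.694  0.72   0.0025 0.0028] 0.0036454117301381373
[0.4637 0.181  0.4546]
wing 0.56 [429.7, 239.1] 3582 [0.6383 0.051  0.1522] [0.5996 0.0268 0.1408 0.6908 0.0676 0.1554]
[[596.3284  60.9227]
 [599.7216  21.8555]
 [699.7638  30.5446]
 [696.3706  69.6118]] (648.0460815429688, 45.73366165161133)
gate_tab 0.83 [332.5, 274.2] 303 [0.5507 0.0131 0.1552] [0.54   0.0086 0.1438 0.5624 0.014  0.1658]
valve 0.63 [334.5, 216.6] 6669 [0.5493 0.0675 0.1398] [ 0.5261 -0.0026  0.1383  0.5742  0.1276  0.1566]
[[523.248  129.8713]
 [526.5273 -11.6563]
 [577.6242 -10.4724]
 [574.3449 131.0552]] (550.4360961914062, 59.699432373046875)
ledge 0.56 [404.2, 142.3] 60000 [0.605  0.1412 0.139 ] [ 0.4824 -0.0546  0.1374  0.7229  0.2539  0.1406]
wing_root 0.35 [334.3, 216.4] [0.5468 0.071  0.147 ]
wing_tip 0.91 [430.6, 242.6] [0.6424 0.0473 0.147 ]
gate_tab 0.69 [334.0, 274.6] [0.5499 0.0146 0.156 ]
wing_center 0.84 [426.5, 241.9] [0.6384 0.0479 0.147 ]
wing 0.78 [0.6411 0.0586 0.1522] [0.6    0.0286 0.1419 0.6926 0.0687 0.1563]
gate_tab 0.52 [0.5515 0.0128 0.1585] [0.5399 0.0076 0.1447 0.5632 0.0151 0.172 ]
funnel 0.86 [ 0.5552 -0.1131  0.1872] [ 0.5022 -0.146   0.1426  0.6085 -0.0316  0.2048]
musician 0.76 [0.6717 0.235  0.1923] [0.6508 0.1851 0.1414 0.7029 0.254  0.2566]
bowl 0.8 [ 0.6799 -0.1353  0.1655] [ 0.647  -0.2171  0.1398  0.7156 -0.0867  0.1759]
pencil 0.76 [0.5359 0.2417 0.149 ] [0.5081 0.2266 0.1426 0.5692 0.2524 0.1508]
```

View pics/j.png

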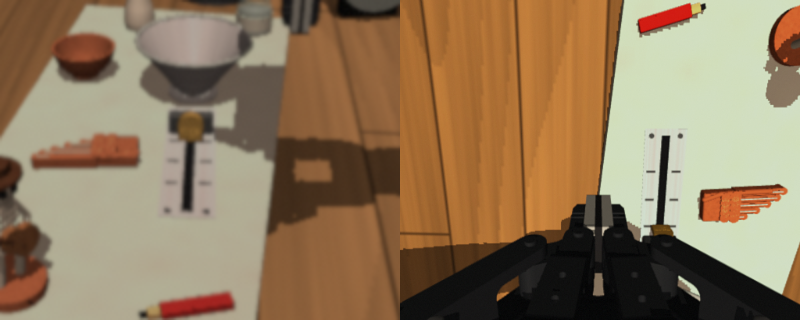

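The tab now sits against the stop block, at (190,125) in the left crop, about 69 mm from where it started. The wing lies flat behind the slot at (85,150), and the funnel and the other pieces haven't moved.

```bash
python3 -c "
from bench import env
print(env.close_job())"
```

```text
the job is handed in; nothing more can be done
None
```

The job is handed in: I pushed the wing flat towards the back of the ledge, off the slot, then pushed the gate to its second stop and backed the arm away; the last images show the wing and tab in place and nothing else I measured (funnel, bowl, musician, pencil) moved.

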